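Draw a copper backing strip from the magazine onto the weld bed

TASK

On the welding bench stand two blue magazines, one stacked with copper backing strips and one with dark steel strips. Pull the bottom copper strip, the one that peeks out of the slot, straight out of its magazine, leaving the rest of the copper stack inside, and lay it flat on the raised green bed of the yellow weld fixture, centred and lengthwise along it. Let go of it there.

Things in the scene. Friction and masses are not known exactly. Their poses are not given: they have to be found in the camera images.
- copper0: Bottom copper strip, 120 x 44 x 5 mm, about 0.24 kg. Origin: centre of its underside; x along its length, z up. It lies on the magazine floor, underside 40 mm above the table; its -x end sticks out 38 mm through the front slot, free at the sides and below. Three more strips rest on it. Held by friction only (under 20 N), it draws out along its own -x, roughly towards the robot; clear after 85 mm.
- copper1: Next copper strip, right above the bottom one; same size, origin and axes. The magazine's front wall holds it back and it drops to the floor of the magazine when the bottom strip has gone. It must stay inside the magazine.
- copper_magazine: Blue magazine with the copper stack, fixed: an open-topped box 134 x 58 mm outside, walls 5 mm, top edge 75 mm above the table, floor at 40 mm. Origin: at table height under the box's centre; x along its length. Its front is the -x side, with a slot 8 mm high above the floor. A like magazine holds dark steel strips; the two and the fixture change places.
- weld_bed: Weld fixture, fixed: yellow base plate 170 x 120 x 8 mm with a raised green bed along its middle, 130 long x 36 wide, flat top 40 mm above the table, no stops or walls. Origin: at table height under the bed's centre; x along the bed, z up. The strip overhangs the bed 4 mm on each long side.
Things that resemble listed ones, but are neither listed nor needed, are in the scene too. What is shaped like the copper0 but purple or red is not meant.

How it is judged:
On the way:
1. bottom copper strip drawn clear of its magazine, the next one still inside (x of copper0 in the frame of copper_magazine below -0.125 m and horizontal distance between copper1 and copper_magazine below 0.03 m), for 0.1 s.
At the end, for the whole second after the job is handed in: The strip lies flat and still on the green bed, its centre within 18 mm of the bed's centre and its length within 12 degrees of the bed's; the next copper strip lies in the bottom of the copper magazine, within 30 mm (level) of the magazine's centre (horizontal distance between copper0 and weld_bed below 0.018 m and angle between the x axis of copper0 and the x axis of weld_bed, either way round below 0.21 rad and z of copper0 in the frame of weld_bed between 0.036 and 0.046 m and angle between copper0's own z axis and vertical below 0.08 rad and linear speed of copper0 below 0.02 m/s and horizontal distance between copper1 and copper_magazine below 0.03 m and z of copper1 in the frame of copper_magazine below 0.055 m); the robot touches nothing.
It also fails if it takes over 42 s, if anything falls off the work surface, if the arm or the gripper's body presses on something with over 40 N, if the wrist force passes 120 N, or if a joint passes its speed limit or range.

ROBOT

A 6-joint arm with a two-finger parallel gripper is mounted at the origin on the work surface. World frame = base frame: x ahead of the robot, y to its left, z up, the work surface at z = 0. Lengths are in m, angles in rad, forces in N, time in s.
With the tool pointing down it reaches from about 0.25 to 0.775 m from the base axis. Payload 4 kg.
Tool frame: the origin (TCP) lies midway between the tips of the shut fingers; the grasp point (between the pads) lies 19 mm behind it; z points along the fingers, y is the line along which they close (so a half turn about z gives the same grasp; the last joint's range is limited). The gripper opens to 85 mm and grips with 20 to 120 N. Pads are 22 mm wide; open, the fingers measure 114 mm over their backs; the gripper's body (76 mm by 85 mm) begins 54 mm behind the grasp point. The pads swing forward as they close: fully open they stand 13 mm farther back than shut.
Start: joints at [1.119, 0.087, 1.371, -0, 1.684, -0.103], TCP at [0.188, 0.517, 0.231] pointing down, gripper open.
Joint ranges: [-3.1, 3.1], [-0.76, 2.03], [0.27, 2.55], [-1.08, 4.22], [0.17, 2.65], [-2.57, 2.57]. Speed limits (rad/s): [2.79, 2.79, 3.14, 3.14, 3.14, 3.14].

INTERFACE

Orientations are given as a rotation vector (axis times angle).
In Python, from cell import arm, read_camera, camera_model, hand_in, finder gives the robot as it stands.
- The arm moves only by the tool step_arm, never from a script. Its argument "steps" is a list that holds one entry, the list of rows, each a list of 5 numbers: the finger opening in m, from 0 to 0.0854, then the shift along the tool's x, y, z in m, then the turn about the tool's z in rad. In form: [[[fingers, dx, dy, dz, yaw], ...]]. A call has 1 to 10 rows; each row is the pose to reach, as a shift and turn from the pose commanded when the call began, along the tool's axes at that moment; what a row does not reach only later rows make up. A row lasts 1/10 s, in which the tool goes at most 50 mm and 8.59 degrees, less where a joint would pass 70% of its speed; a pose out of reach is approached as far as the arm can. A call with a gripper value outside its range is refused whole. The fingers move at their own pace and stop on an object; "grip_force" is the grip in N (left out, the last holds). Time passes only in rows, so rows that repeat a pose let the fingers close. It gives the time, the measured TCP pose, the force, the opening and the grip force at its end, in the units of the state.
- arm.read_state(): the state, without advancing time (a new reading comes with each control period).
- read_camera(name): name is "scene" or "top" or "wrist"; returns the picture (400x640x3 uint8, blue, green, red); there is no depth.
- camera_model(name): a dict with "K" (3x3 intrinsics, pixels), "k1" (the pictures are not rectified: a ray, as slopes to the right and down, at radius r is drawn at 1 + k1 r^2 times it, then the intrinsics apply), "eye" and "attitude" of the camera in the world; the wrist camera has in their place "mount" (4x4, takes a point from camera to tool coordinates, whose origin is the TCP and whose axes are the flange's). Camera axes: x right, y down, z forward; pixel columns grow to the right and rows downward; lengths in m; the calibration is good to about 2 mm. A picture is of the moment at which its call begins: read the wrist's pose just before it. camera_model takes no time and is no camera call.
- hand_in(): hands the job in; it is judged then, once.
Trained networks look in the newest picture that a camera, given by its name, has taken for a name from the list of things; names that differ only in an ending like _2 or _b are one class to them, and where a whole thing is asked for, a point or a joint stands for the part that bears it (a point fixed in the world has none). Each returns a list of dicts, best first, with "conf" (0 to 1); they miss things now and then, are a little off and sometimes report something else, mostly with a low value. They report only what shows in the picture. A call takes as long as a camera call. They do not tell look-alikes from the thing itself.
- finder.look_for(camera, target): "extent" ([left, top, right, bottom] in pixels, round what is visible of it).
- finder.regions_of(camera, target): "region" (400x640 bool, what is visible of it) and "extent" ([left, top, right, bottom] in pixels, round what is visible of it).
- finder.pinpoint(camera, target): "uv" ([column, row] in pixels: a listed point, or the origin of a listed thing).
The state is a dict: "time": time; "qpos": joint angles; "dq": joint speeds; "effort": joint torques, N m; "tcp_pos": TCP position; "ee_rot": TCP orientation; "force": force on the tool from outside, world axes, zero at the start; "ft_torque": the same for the moment, N m; "opening": opening from 0.0 (shut) to 1.0 (fully open); "grasp_force": force on a finger pad.
Only numpy, scipy, OpenCV 4.12 (cv2) and the standard library are available. Lean on these libraries where they do the work, as an engineer would, in place of code of your own. Each camera call takes 0.05 s, during which the arm holds its last target. There are 200 camera calls.

## Working session

There is one attempt and no reset: what is moved stays moved. The work goes in short steps, Python scripts to look and compute and a tool call to move; the robot and the scene stay as the last step left them, time stands still between calls to the robot, and variables do not carry over. Pictures are saved under pics/ and viewed, at most 10 in all, crops included, and the job is handed in when it is done.

Besides the shell and the picture viewer there is one more tool, called after "Request:" as name(argument=value, ...) on one line, values as JSON. step_arm: Moves the arm, as the interface text tells. Its arguments: {"type":"object","properties":{"steps":{"type":"array"},"grip_force":{"type":"number"}},"required":["steps"]}

```bash
mkdir -p pics; cat > h.py <<'E'
import numpy as np, cv2
from scipy.spatial.transform import Rotation as R
from cell import arm, read_camera, camera_model, hand_in, finder
def cam(name, st=None):
    m=camera_model(name); K=np.array(m["K"])
    if "mount" in m:
        T=np.eye(4); T[:3,:3]=R.from_rotvec(st["ee_rot"]).as_matrix(); T[:3,3]=st["tcp_pos"]
        T=T@np.array(m["mount"]); return K,m["k1"],T[:3,3],T[:3,:3]
    A=np.array(m["attitude"]); A=R.from_rotvec(A).as_matrix() if A.shape==(3,) else A
    return K,m["k1"],np.array(m["eye"]),A
def ray(c,uv):
    K,k1,e,A=c
    d=cv2.undistortPoints(np.array([[uv]],float),K,np.array([k1,0,0,0,0.]))[0,0]
    return e,A@np.array([d[0],d[1],1])
def onz(c,uv,z):
    e,d=ray(c,uv); return e+d*(z-e[2])/d[2]
def proj(c,P):
    K,k1,e,A=c; p=A.T@(np.array(P)-e); return cv2.projectPoints(p[None],np.zeros(3),np.zeros(3),K,np.array([k1,0,0,0,0.]))[0][0,0]
def tri(a,ua,b,ub):
    e1,d1=ray(a,ua);e2,d2=ray(b,ub)
    s=np.linalg.lstsq(np.c_[d1,-d2],e2-e1,rcond=None)[0]
    return (e1+s[0]*d1+e2+s[1]*d2)/2, np.linalg.norm(e1+s[0]*d1-e2-s[1]*d2)
E
python3 - <<'E'
from h import *
for n in ("top","scene"):
    im=read_camera(n); cv2.imwrite(f"pics/{n}0.png",im); m=camera_model(n); print(n,m["eye"],m["attitude"])
    for t in ("copper0","copper_magazine","weld_bed"):
        print(t,[(np.round(d["uv"]),round(d["conf"],2)) for d in finder.pinpoint(n,t)][:4],[(np.round(d["extent"]),round(d["conf"],2)) for d in finder.look_for(n,t)][:4])
E
```

```text
top [ 0.38042095 -0.06959646  1.07860872] [-2.19783297  2.00845493 -0.22157018]
copper0 [(array([462., 222.]), 0.97), (array([403., 214.]), 0.82)] [(array([314., 234., 354., 285.]), 0.95), (array([440., 194., 484., 243.]), 0.94), (array([388., 221., 413., 240.]), 0.75)]
copper_magazine [(array([402., 196.]), 0.56)] [(array([384., 161., 426., 233.]), 0.73)]
weld_bed [(array([199., 190.]), 0.76), (array([401., 213.]), 0.6)] [(array([165., 156., 229., 229.]), 0.94)]
scene [ 1.09568638 -0.52931087  0.68181699] [-2.13358635 -0.91815649  0.42145654]
copper0 [(array([201., 325.]), 0.8), (array([283., 219.]), 0.76)] [(array([270., 201., 298., 243.]), 0.72), (array([184., 297., 214., 354.]), 0.63)]
copper_magazine [(array([275., 291.]), 0.97)] [(array([235., 241., 323., 340.]), 0.68)]
weld_bed [] []
```

View pics/top0.png

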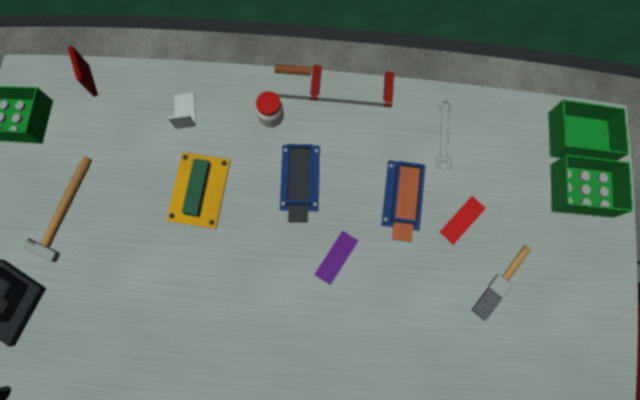

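View pics/scene0.png

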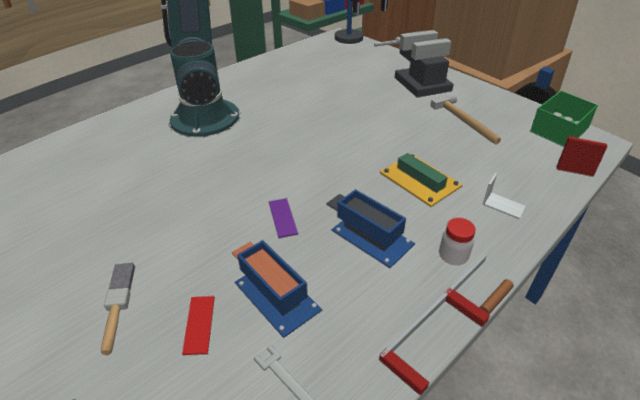

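The top view shows the copper magazine at (404,195) with its tongue at (402,232), and the fixture at (199,190). Things that could be mistaken for the copper strip:
- red strip (462,220)
- purple strip (336,257)
- steel tongue (298,213)

The copper tongue at (402,232) matches the description. I'll check it in a close crop.

```bash
python3 - <<'E'
from h import *
t=cv2.imread("pics/top0.png"); s=cv2.imread("pics/scene0.png")
a=cv2.resize(t[150:250,370:440],None,fx=5.5,fy=5.5,interpolation=cv2.INTER_CUBIC)
b=cv2.resize(s[235:335,225:330],None,fx=3.8,fy=5.5,interpolation=cv2.INTER_CUBIC)
cv2.imwrite("pics/crop0.png",np.hstack([a,b])); 
ct=cam("top"); cs=cam("scene")
for z,uvs in ((.045,[(402,232)]),(.04,[(199,190),(198,187)]),(.0,[(336,257),(462,220)])):
    for u in uvs: print(u,z,onz(ct,u,z).round(3))
# masks: green bed in top
hsv=cv2.cvtColor(t,cv2.COLOR_BGR2HSV)
def rect(m,box):
    k=np.zeros(m.shape,np.uint8); x0,y0,x1,y1=box; k[y0:y1,x0:x1]=m[y0:y1,x0:x1]
    c=max(cv2.findContours(k,0,2)[0],key=cv2.contourArea); return cv2.boxPoints(cv2.minAreaRect(c)),cv2.minAreaRect(c)
m=cv2.inRange(hsv,(50,50,20),(100,255,255)); q,r=rect(m,(165,150,235,230)); print("bed",q.round(1)); P=np.array([onz(ct,u,.04) for u in q]); print(P.round(3),P.mean(0))
m=cv2.inRange(hsv,(3,100,80),(18,255,255)); k,r=rect(m,(380,155,430,245)); print("copper",k.round(1)); print(np.array([onz(ct,u,.045) for u in k]).round(3))
m=cv2.inRange(hsv,(20,100,80),(35,255,255)); k,r=rect(m,(150,140,240,240)); P=np.array([onz(ct,u,.008) for u in k]); print("plate",P.round(3),P.mean(0))
m=cv2.inRange(hsv,(105,100,30),(130,255,255)); k,r=rect(m,(370,150,435,240)); P=np.array([onz(ct,u,.04) for u in k]); print("mag",k.round(1),P.round(3),P.mean(0))
E
```

```text
(402, 232) 0.045 [ 0.572 -0.245  0.045]
(199, 190) 0.04 [0.628 0.218 0.04 ]
(198, 187) 0.04 [0.634 0.222 0.04 ]
(336, 257) 0.0 [ 0.509 -0.105  0.   ]
(462, 220) 0.0 [ 0.621 -0.393  0.   ]
bed [[182.1 212.2]
 [193.8 158.2]
 [209.4 161.6]
 [197.7 215.5]]
[[0.573 0.25  0.04 ]
 [0.702 0.242 0.04 ]
 [0.697 0.204 0.04 ]
 [0.569 0.213 0.04 ]] [0.63501046 0.22722579 0.04      ]
copper [[395.6 216.9]
 [400.7 165.8]
 [419.9 167.7]
 [414.8 218.8]]
[[ 0.605 -0.229  0.045]
 [ 0.725 -0.234  0.045]
 [ 0.724 -0.279  0.045]
 [ 0.604 -0.272  0.045]]
plate [[0.557 0.295 0.008]
 [0.732 0.287 0.008]
 [0.716 0.164 0.008]
 [0.543 0.176 0.008]] [0.63719443 0.23066519 0.008     ]
mag [[381.2 225.3]
 [388.3 160.1]
 [425.3 164.1]
 [418.2 229.4]] [[ 0.584 -0.199  0.04 ]
 [ 0.737 -0.206  0.04 ]
 [ 0.736 -0.292  0.04 ]
 [ 0.582 -0.282  0.04 ]] [ 0.6596424  -0.24468488  0.04      ]
```

View pics/crop0.png

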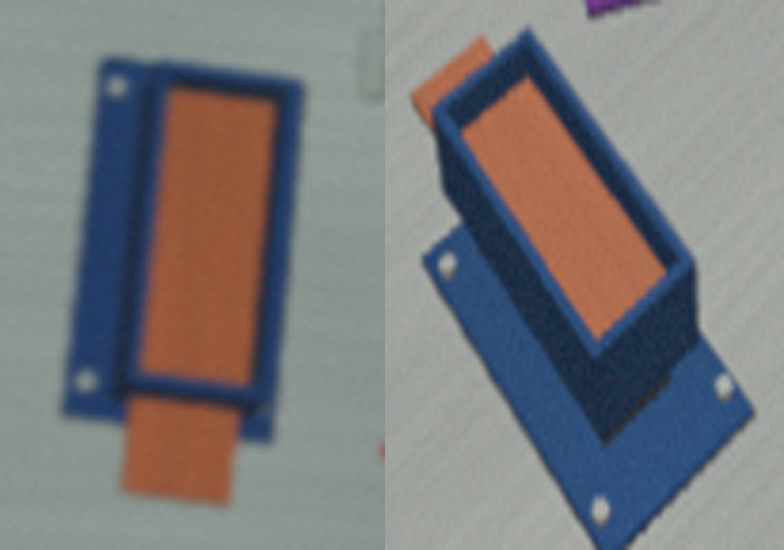

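The crop confirms it: the copper tongue comes out of the front slot of the copper magazine, with its tip edge at about (392,239) to (412,242) in the top view. Next I work out the approach.

```bash
python3 - <<'E'
from h import *
ct=cam("top"); st=arm.read_state(); Rm=R.from_rotvec(st["ee_rot"]).as_matrix()
print(st["time"],st["tcp_pos"],Rm.round(3)); print(np.array(camera_model("wrist")["mount"]).round(3),camera_model("wrist")["K"])
a,b=onz(ct,(392.4,239.3),.045),onz(ct,(412,241.8),.045); print("tip",a,b)
for p in ((.54,-.243,.20),(.635,.227,.2)): print("d",(Rm.T@(np.array(p)-st["tcp_pos"])).round(3))
E
```

```text
0.7 [0.18798121 0.51690184 0.23137826] [[-0.94   0.342  0.   ]
 [ 0.342  0.94   0.   ]
 [ 0.     0.    -1.   ]]
[[-0.    -0.964 -0.265  0.067]
 [ 1.    -0.     0.    -0.001]
 [-0.    -0.265  0.964 -0.142]
 [ 0.     0.     0.     1.   ]] [[353.23261908   0.         316.19235805]
 [  0.         353.23261908 202.69553949]
 [  0.           0.           1.        ]]
tip [ 0.553505   -0.22465719  0.045     ] [ 0.55171992 -0.2684824   0.045     ]
d [-0.591 -0.594  0.031]
d [-0.519 -0.12   0.031]
```

Request:
step_arm(steps=[[[0.085,-0.52,-0.12,0.0,-0.3],[0.085,-0.52,-0.12,0.0,-0.3],[0.085,-0.52,-0.12,0.0,-0.3],[0.085,-0.52,-0.12,0.0,-0.3],[0.085,-0.52,-0.12,0.0,-0.3],[0.085,-0.52,-0.12,0.0,-0.3],[0.085,-0.52,-0.12,0.0,-0.3],[0.085,-0.52,-0.12,0.0,-0.3],[0.085,-0.52,-0.12,0.0,-0.3],[0.085,-0.52,-0.12,0.0,-0.3]]])

```text
time: 1.7
tcp_pos: [0.6012, 0.2484, 0.2314]
ee_rot: [0.077, 3.14, 0.001]
force: [-0.3, 0.7, 0.5]
opening: 0.998
grasp_force: 0.0
```

Request:
step_arm(steps=[[[0.085,0,0,0,0],[0.085,0,0,0,0],[0.085,0,0,0,0]]])

```text
time: 2.0
tcp_pos: [0.599, 0.2505, 0.2314]
ee_rot: [-0.075, -3.14, -0.001]
force: [-0.1, 0.5, -0.2]
opening: 0.996
grasp_force: 0.0
```

```bash
cat > bed.py <<'E'
from h import *
import sys
st=arm.read_state(); im=read_camera("wrist"); cv2.imwrite("pics/w_bed.png",im); c=cam("wrist",st)
Rm=R.from_rotvec(st["ee_rot"]).as_matrix(); print(st["tcp_pos"],np.degrees(np.arctan2(Rm[1,0],Rm[0,0])))
r=finder.regions_of("wrist","weld_bed"); print([(d["conf"],d["extent"]) for d in r])
hsv=cv2.cvtColor(im,cv2.COLOR_BGR2HSV); m=cv2.inRange(hsv,(50,50,20),(100,255,255))
cs=sorted(cv2.findContours(m,0,2)[0],key=cv2.contourArea)[-2:]
for k in cs:
    q=cv2.boxPoints(cv2.minAreaRect(k)); P=np.array([onz(c,u,.04) for u in q]); print(q.round(1).tolist(),P.round(4).tolist(),P.mean(0))
print(finder.pinpoint("wrist","weld_bed"))
E
python3 bed.py
```

```text
[0.59901139 0.25045714 0.23142639] 177.24663448737857
[(0.92, [239.4, 125.7, 355.1, 278.3])]
[[306.0, 365.0], [306.0, 365.0], [306.0, 365.0], [306.0, 365.0]] [[0.8106, 0.2279, 0.04], [0.8106, 0.2279, 0.04], [0.8106, 0.2279, 0.04], [0.8106, 0.2279, 0.04]] [0.81059367 0.22790647 0.04      ]
[[279.0, 146.0], [315.0, 146.0], [315.0, 273.0], [279.0, 273.0]] [[0.5671, 0.2161, 0.04], [0.5687, 0.2498, 0.04], [0.6991, 0.2434, 0.04], [0.6973, 0.2062, 0.04]] [0.63304969 0.22887522 0.04      ]
[{'uv': [296.0, 204.4], 'conf': 0.9}]
```

View pics/w_bed.png

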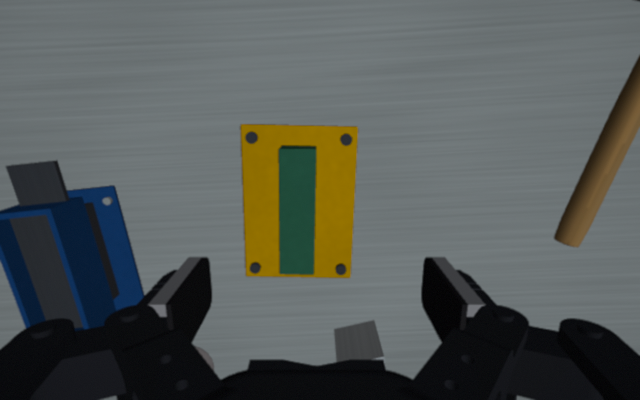

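The bed shows clearly at columns 279–315, rows 146–273, centre about (297,210). That puts it at roughly (0.634, 0.228) with an axis of about −3.5°, matching the top view. Moving on to the copper tongue.

Request:
step_arm(steps=[[[0.085,0.036,-0.495,0.0,0],[0.085,0.036,-0.495,0.0,0],[0.085,0.036,-0.495,0.0,0],[0.085,0.036,-0.495,0.0,0],[0.085,0.036,-0.495,0.0,0],[0.085,0.036,-0.495,0.0,0],[0.085,0.036,-0.495,0.0,0],[0.085,0.036,-0.495,0.0,0],[0.085,0.036,-0.495,0.0,0],[0.085,0.036,-0.495,0.0,0]]])

```text
time: 3.15
tcp_pos: [0.539, -0.2438, 0.2321]
ee_rot: [0.075, 3.139, -0.001]
force: [1.0, 0.4, -0.2]
opening: 0.996
grasp_force: 0.0
```

Request:
step_arm(steps=[[[0.085,0,0,0.06,0],[0.085,0,0,0.06,0],[0.085,0,0,0.06,0],[0.085,0,0,0.06,0]]])

```text
time: 3.55
tcp_pos: [0.5405, -0.2416, 0.173]
ee_rot: [0.073, 3.139, -0.001]
force: [0.6, -0.9, 0.4]
opening: 0.997
grasp_force: 0.0
```

```bash
python3 - <<'E'
from h import *
st=arm.read_state(); im=read_camera("wrist"); cv2.imwrite("pics/w_cu.png",im); c=cam("wrist",st)
Rm=R.from_rotvec(st["ee_rot"]).as_matrix(); print(st["time"],st["tcp_pos"],np.degrees(np.arctan2(Rm[1,0],Rm[0,0])))
hsv=cv2.cvtColor(im,cv2.COLOR_BGR2HSV); m=cv2.inRange(hsv,(3,100,60),(18,255,255))
for k in sorted(cv2.findContours(m,0,2)[0],key=cv2.contourArea)[-3:]:
    q=cv2.boxPoints(cv2.minAreaRect(k)); P=np.array([onz(c,u,.045) for u in q]); print(cv2.contourArea(k),q.round(1).tolist(),P.round(4).tolist())
# earlier bed height check
b=dict(st); b["tcp_pos"]=np.array([.59901,.25046,.23143]); b["ee_rot"]=np.array([-.0755,-3.1405,-.001])
print("bed tri",tri(cam("top"),(195.75,186.9),cam("wrist",b),(297,210)))
E
```

```text
3.55 [ 0.54048631 -0.24164252  0.17299863] 177.33797329238607
627.0 [[-0.0, 136.0], [20.0, 136.0], [20.0, 198.0], [0.0, 198.0]] [[0.4862, -0.4743, 0.045], [0.4868, -0.4601, 0.045], [0.5337, -0.4729, 0.045], [0.533, -0.4878, 0.045]]
2374.5 [[286.0, 207.0], [339.0, 207.0], [339.0, 253.0], [286.0, 253.0]] [[0.5506, -0.2673, 0.045], [0.5526, -0.2252, 0.045], [0.5921, -0.2264, 0.045], [0.5901, -0.2701, 0.045]]
4622.0 [[285.0, 275.0], [339.0, 275.0], [339.0, 365.0], [285.0, 365.0]] [[0.6099, -0.2723, 0.045], [0.612, -0.227, 0.045], [0.7011, -0.2297, 0.045], [0.6989, -0.2784, 0.045]]
bed tri (array([0.63417976, 0.22873684, 0.03291327]), np.float64(0.0033100474567313103))
```

View pics/w_cu.png

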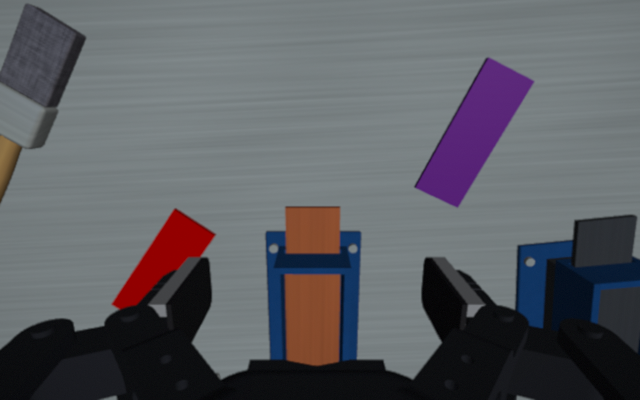

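The picture shows the tongue at columns 286–339, rows 207–253, ahead of the blue wall. The red strip (165,255) and purple strip (475,130) lie apart on the table. Tongue centre is about (0.570, −0.247), axis about −2.8°. I'll check its height from the two views and then descend.

```bash
python3 - <<'E'
from h import *
print(tri(cam("top"),(402.2,240.6),cam("wrist",arm.read_state()),(312.5,207)))
E
```

```text
(array([ 0.55266765, -0.24670445,  0.04450203]), np.float64(0.00020558966461809255))
```

Request:
step_arm(steps=[[[0.085,-0.029,-0.005,0.04,0],[0.085,-0.029,-0.005,0.08,0],[0.085,-0.029,-0.005,0.12,0],[0.085,-0.029,-0.005,0.14,0],[0.085,-0.029,-0.005,0.153,0],[0.085,-0.029,-0.005,0.153,0],[0.085,-0.029,-0.005,0.153,0]]])

```text
time: 4.3
tcp_pos: [0.57, -0.2496, 0.0207]
ee_rot: [0.075, 3.137, -0.003]
force: [0.4, -0.8, 0.6]
opening: 1.002
grasp_force: 0.0
```

```bash
python3 - <<'E'
from h import *
st=arm.read_state(); im=read_camera("wrist"); cv2.imwrite("pics/w_cu2.png",im); c=cam("wrist",st)
print(st["tcp_pos"])
hsv=cv2.cvtColor(im,cv2.COLOR_BGR2HSV); m=cv2.inRange(hsv,(3,100,60),(18,255,255))
for k in sorted(cv2.findContours(m,0,2)[0],key=cv2.contourArea)[-2:]:
    q=cv2.boxPoints(cv2.minAreaRect(k)); P=np.array([onz(c,u,.045) for u in q]); print(cv2.contourArea(k),q.round(1).tolist(),P.round(4).tolist())
E
```

```text
[ 0.56995018 -0.2496232   0.02070721]
11633.0 [[265.0, 242.0], [386.0, 242.0], [386.0, 342.0], [265.0, 342.0]] [[0.5491, -0.2679, 0.045], [0.5511, -0.2248, 0.045], [0.5925, -0.2247, 0.045], [0.5903, -0.2715, 0.045]]
```

View pics/w_cu2.png

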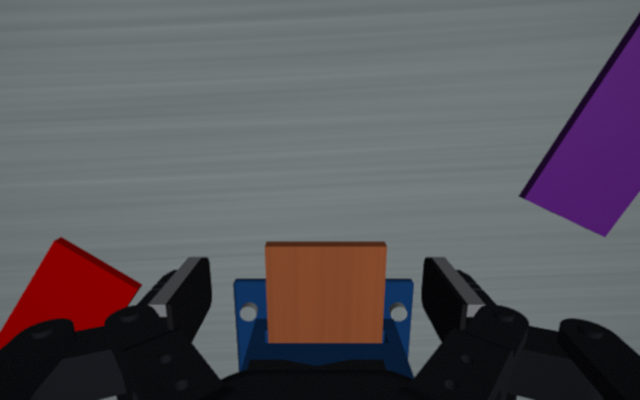

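The tongue sits between the open pads, at columns 265–386 with the pads at 210 and 424, so it's about 2 mm off centre. I shift and close.

Request:
step_arm(steps=[[[0.06,0,0.002,0,0],[0.03,0,0.002,0,0],[0.03,0,0.002,0,0],[0.03,0,0.002,0,0],[0.03,0,0.002,0,0],[0.03,0,0.002,0,0],[0.03,0,0.002,0,0],[0.03,0,0.002,0,0]]], grip_force=80)

```text
time: 5.15
tcp_pos: [0.5688, -0.2472, 0.0197]
ee_rot: [0.076, 3.139, -0.0]
force: [-1.5, 2.2, 5.1]
opening: 0.495
grasp_force: 80.6
```

Request:
step_arm(steps=[[[0.03,0.01,0,0,0],[0.03,0.02,0,0,0],[0.03,0.035,0,0,0],[0.03,0.05,0,0,0],[0.03,0.065,0,0,0],[0.03,0.08,0,0,0],[0.03,0.095,0,0,0],[0.03,0.11,0,0,0],[0.03,0.12,0,0,0],[0.03,0.12,0,0,0]]])

```text
time: 6.15
tcp_pos: [0.4467, -0.2409, 0.0174]
ee_rot: [-0.078, -3.139, -0.002]
force: [-0.1, 1.0, -2.7]
opening: 0.489
grasp_force: 81.1
```

Request:
step_arm(steps=[[[0.03,0,0,-0.03,0],[0.03,0,0,-0.07,0],[0.03,0,0,-0.1,0],[0.03,0,0,-0.1,0],[0.03,0,0,-0.1,0]]])

```text
time: 6.65
tcp_pos: [0.4491, -0.2416, 0.1184]
ee_rot: [0.076, 3.139, -0.001]
force: [-1.5, 0.4, -3.1]
opening: 0.494
grasp_force: 81.6
```

```bash
python3 - <<'E'
from h import *
st=arm.read_state(); im=read_camera("wrist"); s=read_camera("scene"); print(st["tcp_pos"],st["force"],st["opening"])
cv2.imwrite("pics/after.png",np.hstack([cv2.resize(im,(400,250)),cv2.resize(s[150:350,130:370],(400,333))[:250]]))
c=cam("wrist",st)
hsv=cv2.cvtColor(im,cv2.COLOR_BGR2HSV); m=cv2.inRange(hsv,(3,100,60),(18,255,255))
for k in sorted(cv2.findContours(m,0,2)[0],key=cv2.contourArea)[-3:]:
    q=cv2.boxPoints(cv2.minAreaRect(k)); print(cv2.contourArea(k),q.round(1).tolist(),np.array([onz(c,u,.145) for u in q]).round(4).tolist())
E
```

```text
[ 0.4490506  -0.24155064  0.11844373] [-1.54098855  0.39057193 -3.07750894] 0.4941344592557594
13130.0 [[253.89999389648438, 247.0], [376.8999938964844, 245.39999389648438], [378.5, 364.20001220703125], [255.5, 365.8999938964844]] [[0.429, -0.2636, 0.145], [0.4305, -0.2204, 0.145], [0.4797, -0.22, 0.145], [0.4782, -0.2675, 0.145]]
```

View pics/after.png

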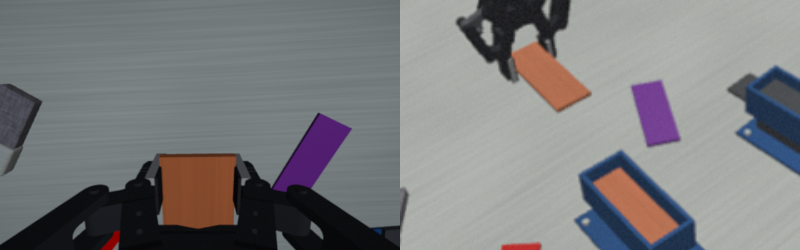

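The strip is held level between the pads (crop columns 160–237). The remaining copper stack is inside its magazine, with nothing showing at the slot. Carrying the strip to the bed.

Request:
step_arm(steps=[[[0.03,-0.01,0.03,-0.01,0.01],[0.03,-0.02,0.07,-0.02,0.01],[0.03,-0.03,0.115,-0.02,0.01],[0.03,-0.04,0.16,-0.02,0.01],[0.03,-0.051,0.205,-0.02,0.01],[0.03,-0.062,0.25,-0.02,0.01],[0.03,-0.074,0.295,-0.02,0.01],[0.03,-0.086,0.34,-0.02,0.01],[0.03,-0.097,0.385,-0.02,0.01],[0.03,-0.108,0.43,-0.02,0.01]]])

```text
time: 7.75
tcp_pos: [0.5764, 0.1846, 0.1352]
ee_rot: [-0.092, -3.136, 0.002]
force: [1.0, -1.4, -1.9]
opening: 0.494
grasp_force: 81.7
```

Request:
step_arm(steps=[[[0.03,-0.008,0.03,0,0],[0.03,-0.013,0.048,0.0,0],[0.03,-0.013,0.048,0.03,0],[0.03,-0.013,0.048,0.05,0],[0.03,-0.013,0.048,0.05,0],[0.03,-0.013,0.048,0.05,0]]])

```text
time: 8.35
tcp_pos: [0.592, 0.2297, 0.086]
ee_rot: [-0.092, -3.136, 0.002]
force: [0.4, -0.5, -1.2]
opening: 0.49
grasp_force: 81.7
```

```bash
python3 - <<'E'
from h import *
st=arm.read_state(); im=read_camera("wrist"); s=read_camera("scene"); t=read_camera("top")
cv2.imwrite("pics/over.png",np.hstack([cv2.resize(s[130:230,360:480],(400,333)),cv2.resize(t[140:240,140:260],(400,333))]))
Rm=R.from_rotvec(st["ee_rot"]).as_matrix(); print(st["time"],st["tcp_pos"],np.degrees(np.arctan2(Rm[1,0],Rm[0,0])),st["ee_rot"],st["force"])
c=cam("wrist",st); z=st["tcp_pos"][2]+.026
hsv=cv2.cvtColor(im,cv2.COLOR_BGR2HSV); m=cv2.inRange(hsv,(3,100,60),(18,255,255))
k=max(cv2.findContours(m,0,2)[0],key=cv2.contourArea)
q=cv2.boxPoints(cv2.minAreaRect(k)); print(q.round(1).tolist(),np.array([onz(c,u,z) for u in q]).round(4).tolist())
E
```

```text
8.35 [0.59202399 0.22968109 0.08602305] 176.62722707963803 [-9.23245221e-02 -3.13600960e+00  1.85869411e-03] [ 0.43406082 -0.54187816 -1.23329855]
[[254.0, 246.0], [377.0, 246.0], [377.0, 365.0], [254.0, 365.0]] [[0.5718, 0.2078, 0.112], [0.5743, 0.2512, 0.112], [0.6237, 0.2504, 0.112], [0.6209, 0.2028, 0.112]]
```

View pics/over.png

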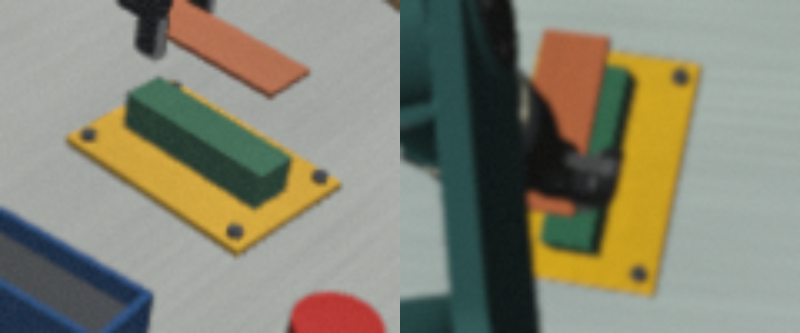

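The strip (right half: top edge at about (575,35)) hangs above and parallel to the green bed; the sideways offset in the top crop comes from the height. Its measured centre is within about 2 mm of the bed's, so I lower it.

Request:
step_arm(steps=[[[0.03,-0.001,0.002,0.025,0],[0.03,-0.001,0.002,0.045,0],[0.03,-0.001,0.002,0.056,0],[0.03,-0.001,0.002,0.062,0],[0.03,-0.001,0.002,0.064,0],[0.03,-0.001,0.002,0.065,0],[0.03,-0.001,0.002,0.065,0]]])

```text
time: 9.2
tcp_pos: [0.595, 0.2321, 0.0245]
ee_rot: [0.092, 3.138, 0.001]
force: [0.6, 0.2, -2.6]
opening: 0.49
grasp_force: 81.7
```

Request:
step_arm(steps=[[[0.03,0,0,0.001,0],[0.03,0,0,0.002,0],[0.03,0,0,0.002,0]]])

```text
time: 9.5
tcp_pos: [0.5943, 0.2319, 0.0214]
ee_rot: [0.092, 3.14, 0.0]
force: [-0.8, 0.0, -2.5]
opening: 0.489
grasp_force: 81.7
```

Request:
step_arm(steps=[[[0.03,0,0,0.001,0],[0.03,0,0,0.001,0]]])

```text
time: 9.7
tcp_pos: [0.5944, 0.232, 0.0204]
ee_rot: [0.092, 3.14, 0.0]
force: [0.2, 0.8, -1.5]
opening: 0.492
grasp_force: 81.8
```

Request:
step_arm(steps=[[[0.03,0,0,0.001,0],[0.03,0,0,0.001,0]]])

```text
time: 9.9
tcp_pos: [0.5944, 0.232, 0.0198]
ee_rot: [0.092, 3.14, 0.0]
force: [-1.4, -0.8, 0.3]
opening: 0.493
grasp_force: 81.9
```

Request:
step_arm(steps=[[[0.03,0,0,0.001,0],[0.03,0,0,0.001,0]]])

```text
time: 10.1
tcp_pos: [0.5945, 0.232, 0.0198]
ee_rot: [0.092, 3.139, 0.0]
force: [-2.3, -0.7, 5.3]
opening: 0.493
grasp_force: 82.3
```

Upward force of 5 N shows contact, so I release and then lift.

Request:
step_arm(steps=[[[0.05,0,0,0,0],[0.065,0,0,0,0],[0.085,0,0,0,0],[0.085,0,0,0,0],[0.085,0,0,0,0],[0.085,0,0,0,0]]], grip_force=20)

```text
time: 10.7
tcp_pos: [0.5943, 0.2319, 0.0182]
ee_rot: [-0.092, -3.14, -0.0]
force: [0.3, -0.2, -0.5]
opening: 0.996
grasp_force: 0.0
```

Request:
step_arm(steps=[[[0.085,0,0,-0.02,0],[0.085,0,0,-0.06,0],[0.085,0,0,-0.1,0],[0.085,0,0,-0.15,0],[0.085,0,0,-0.2,0],[0.085,0.03,0,-0.2,0],[0.085,0.03,0,-0.2,0],[0.085,0.03,0,-0.2,0]]])

```text
time: 11.5
tcp_pos: [0.5639, 0.2337, 0.2182]
ee_rot: [0.092, 3.14, -0.0]
force: [-0.1, -0.2, -0.9]
opening: 0.992
grasp_force: 0.0
```

```bash
python3 - <<'E'
from h import *
st=arm.read_state(); im=read_camera("wrist"); s=read_camera("scene")
cv2.imwrite("pics/done.png",np.hstack([cv2.resize(im,(480,300)),cv2.resize(s[130:330,230:480],(320,300))])); c=cam("wrist",st); print(st["tcp_pos"],st["opening"])
hsv=cv2.cvtColor(im,cv2.COLOR_BGR2HSV)
for n,lo,hi,z in (("cu",(3,100,60),(18,255,255),.045),("yel",(20,100,60),(35,255,255),.008)):
    k=max(cv2.findContours(cv2.inRange(hsv,lo,hi),0,2)[0],key=cv2.contourArea)
    q=cv2.boxPoints(cv2.minAreaRect(k)); P=np.array([onz(c,u,z) for u in q]); print(n,q.round(1).tolist(),P.round(4).tolist(),P.mean(0))
E
```

```text
[0.56393909 0.23367995 0.21818455] 0.9922106606656879
cu [[293.0, 195.0], [339.0, 195.0], [339.0, 311.0], [293.0, 311.0]] [[0.5752, 0.2105, 0.045], [0.5777, 0.2528, 0.045], [0.6983, 0.2478, 0.045], [0.6956, 0.2014, 0.045]] [0.63670252 0.22813198 0.045     ]
yel [[256.20001220703125, 308.8999938964844], [258.0, 159.3000030517578], [376.1000061035156, 160.8000030517578], [374.29998779296875, 310.29998779296875]] [[0.7137, 0.1563, 0.008], [0.5457, 0.1754, 0.008], [0.554, 0.2932, 0.008], [0.7233, 0.2888, 0.008]] [0.63417414 0.22841143 0.008     ]
```

View pics/done.png

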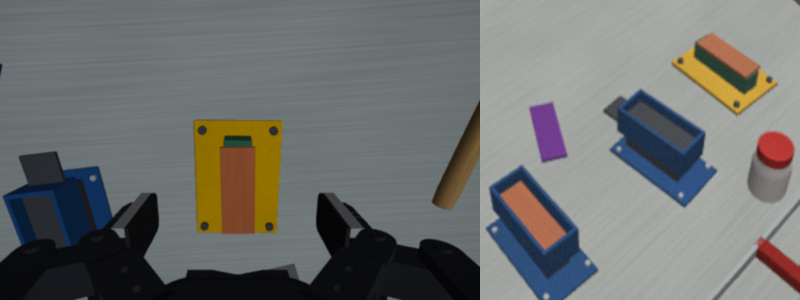

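The strip lies flat along the green bed (crop columns 220–254, rows 147–233), about 3 mm from its centre. The copper stack is still in its magazine, and the gripper is clear. Handing in.

```bash
python3 -c "
from h import *
print(hand_in())"
```

```text
the job is handed in; nothing more can be done
None
```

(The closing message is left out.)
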